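# Lever up a vice base and park the bar

## Task

The front edge of the heavy vice base has to stay up off the bench so that a new foot can be fitted. Lay the pry bar across the fulcrum block, slide its toe in under the overhanging edge until you feel it gently meet the rib beneath, lever the edge up, then swing the handle end under the cap of the capped post and let go so that the bar holds the base up. Do not shove the vice along the bench, touch it with the hand, force the bar against the post, or disturb the jar, the hacksaw or the wooden stand.

Things in the scene. Friction and masses are not known exactly. Their poses are not given: they have to be found in the camera images.
- base: Heavy blue bench vice (about 7 kg, 150 mm tall) on a steel plate 200 x 180 mm, 16 mm thick, underside 28 mm above the bench, on two cross runners 28 mm tall, the front one set back 52 mm. Origin: middle of the plate's outline, at bench level; x points the way the bar goes in (front edge x = -100 mm, rear +100 mm). Levered at the front it tips about its rear bottom edge.
- base_lip (a point): Middle of the lower front edge of the plate, 28 mm above the bench at rest; axes as base. Behind it a cross rib hangs under the plate, 150 mm wide, from 5 to 27 mm above the bench: its face lies anywhere from 14 to 40 mm in from this edge, differs each time, cannot be seen from above and must be felt for with the toe. Keep the push on the rib below 25 N.
- base_heel (a point): Middle of the bottom rear edge of the base, on the bench; it must not slide more than 6 mm.
- fulcrum: Fulcrum: hardwood block 50 mm along the bar, 100 mm across, 22 mm tall, with a round steel rod of 8 mm radius across the middle of its top; fixed to the bench, the rod 50 to 66 mm in front of the plate's front edge. Origin under its centre, x axis within 3 degrees of the base's.
- fulcrum_top (a point): Middle of the top line of the fulcrum's rod, 30 mm above the bench; the rod runs along this point's y axis.
- bar_grip (a point): Grip point of the pry bar, which starts flat on the bench; 12 mm above its flat underside; x axis to the toe, z up. Straight, 0.6 kg, 420 mm: toe 280 mm ahead of this point, rear end 140 mm behind. Rubber handle 25 mm wide, 24 mm tall from 40 mm ahead to the rear end; steel shaft 20 x 12 mm tall, last 50 mm at the toe 22 x 7 mm tall. Balance point about 40 mm ahead.
- bar_toe (a point): Lower edge of the bar's toe, on its underside; axes as bar_grip. Seated with the toe some 8 mm off the bench, the bar slopes over the fulcrum and the handle end is about 120 mm up. As the handle goes down the toe creeps about 3 mm further in, so ease the bar back about 5 mm once it has met the rib. Pressing at the grip point takes about 10 to 20 N.
- keeper_under (a point): Capped steel post fixed to the bench: post 16 mm thick, flat round cap 60 mm across, 8 mm thick (the only post with a cap). Point: on the post's axis at the cap's underside, 42 to 46 mm up. It stands about 390 mm back from the middle of the rib's range, 60 mm to either side of the line through base and fulcrum. The handle end goes under the cap beside the post and presses up on it.
- keeper: The capped post itself, origin on its axis at about bench level. Keep forces on it below 60 N.
- dog_top (a point): Plain bench dog, 22 mm steel post without cap, on the other side of the line, fixed; point at the middle of its top, 50 mm up. Not used.
- stand: Wooden candle stand with a cross foot 150 x 150 mm, 146 mm tall; origin under its centre. Bystander.
- hacksaw: Red-framed hacksaw lying flat, about 300 x 95 mm; origin near the blade's middle at bench level. Bystander.
- jar: Jar with a lid, 70 mm across, 90 mm tall; origin under its centre. Bystander.
Not all that is in view belongs to the job. What is meant by the fulcrum is not orange, and is the larger of those in its own colour.

How it is judged:
By the outcome, as a careful person would: the job done as asked, in the order asked, and still so for the second after the job is handed in, with the robot touching nothing.
It also fails if it takes over 45 s, if anything falls off the work surface, if the arm or the gripper's body presses on something with over 40 N, if the wrist force passes 120 N, or if a joint passes its speed limit or range.

## Robot

A 7-joint arm with a two-finger parallel gripper is mounted at the origin on the work surface. World frame = base frame: x ahead of the robot, y to its left, z up, the work surface at z = 0. Lengths are in m, angles in degrees, forces in N, time in s.
With the tool pointing down it reaches from about 0.425 to 0.875 m from the base axis. Payload 4.7 kg.
Tool frame: the origin (TCP) lies midway between the tips of the shut fingers; the grasp point (between the pads) lies 19 mm behind it; z points along the fingers, y is the line along which they close (so a half turn about z gives the same grasp; the last joint's range is limited). The gripper opens to 87 mm and grips with 3 to 60 N. Pads are 19 mm wide; open, the fingers measure 117 mm over their backs; the gripper's body (75 mm by 190 mm) begins 51 mm behind the grasp point.
Start: joints at [74.719, 18.392, -4.016, 83.108, 1.295, 78.541, -3.26], TCP at [0.18, -0.625, 0.223] pointing down, gripper open.
Joint ranges: [-163.93, 163.93], [-17.29, 119.83], [-79.2, 71.16], [3.27, 140.29], [-89.18, 269.18], [5.43, 117.66], [-154.24, 154.24]. Speed limits (degrees/s): [147.25, 147.25, 180, 180, 180, 180, 180].

## Interface

Orientations are given as [roll, pitch, yaw] about the fixed x, y, z axes, in that order (R = Rz(yaw) Ry(pitch) Rx(roll)).
In Python, from cell import env, viewer, boxes_of, masks_of gives the robot as it stands. The module is installed in compiled form; this text tells all that it offers.
- The arm moves only by the tool apply_moves, never from a script. Its argument "moves" is a list of rows, each a list of 7 numbers: the shift along the tool's x, y, z scaled (see below), then the turn, a rotation vector about the tool's x, y, z scaled (see below), then the opening, from 0 (shut) to 1 (fully open). A call has 1 to 20 rows; each row is the pose to reach, as a shift and turn from the pose commanded when the call began, along the tool's axes at that moment; what a row does not reach only later rows make up. The controller multiplies each number of a shift by 0.2 m and each number of a turn by 1.5 rad. A row lasts 1/10 s, in which the tool goes at most 50 mm and 8.59 degrees, less where a joint would pass 70% of its speed; a pose out of reach is approached as far as the arm can. A call with a number of a shift or a turn outside -1 to 1 is refused whole. A call with a gripper value outside its range is refused whole. The fingers move at their own pace and stop on an object; "grip_force" is the grip in N (left out, the last holds). Time passes only in rows, so rows that repeat a pose let the fingers close. It gives the time, the measured TCP pose, the force, the opening and the grip force at its end, in the units of the state.
- env.get_obs(): the state, without advancing time (a new reading comes with each control period).
- viewer.read_camera(name): name is "scene" or "top" or "wrist"; returns the picture (400x640x3 uint8, red, green, blue); there is no depth.
- viewer.get_calibration(name): a dict with "fov_y" (degrees; the focal length in pixels is half the picture's height over the tangent of half this angle, whatever the lens; pixels are square), "cx", "cy" (the principal point, pixels), "position" and "orientation" of the camera in the world. Camera axes: x right, y up, looking along -z (the intrinsics and any distortion apply to the point x, -y, -z); pixel columns grow to the right and rows downward; lengths in m; the calibration is good to about 2 mm. The wrist camera is an equidistant fisheye: a pixel r from the principal point sees the ray r / f radians off the axis. A picture is of the moment at which its call begins: read the wrist's pose just before it. get_calibration takes no time and is no camera call; for the wrist camera it gives the pose at the moment of the call.
- env.sign_off(): hands the job in; it is judged then, once.
Trained networks look in the newest picture that a camera, given by its name, has taken for a name from the list of things; names that differ only in an ending like _2 or _b are one class to them, and where a whole thing is asked for, a point or a joint stands for the part that bears it (a point fixed in the world has none). Each returns a list of dicts, best first, with "conf" (0 to 1); they miss things now and then, are a little off and sometimes report something else, mostly with a low value. They report only what shows in the picture. A call takes as long as a camera call. They do not tell look-alikes from the thing itself.
- boxes_of(camera, target): "location" ([column, row] in pixels, amid what is visible of it).
- masks_of(camera, target): "pixels" (400x640 bool, what is visible of it) and "location" ([column, row] in pixels, amid what is visible of it).
The state is a dict: "time_s": time; "qpos": joint angles; "joint_velocities": joint speeds; "effort": joint torques, N m; "tool_pos": TCP position; "tool_rot": TCP orientation; "force": force on the tool from outside, world axes, zero at the start; "wrist_torque": the same for the moment, N m; "grip_width": finger opening in m; "grasp_force": force on a finger pad.
Only numpy, scipy, OpenCV 4.12 (cv2) and the standard library are available. Lean on these libraries where they do the work, as an engineer would, in place of code of your own. Each camera call takes 0.05 s, during which the arm holds its last target. There are 200 camera calls.

## Working session

There is one attempt and no reset: what is moved stays moved. The work goes in short steps, Python scripts to look and compute and a tool call to move; the robot and the scene stay as the last step left them, time stands still between calls to the robot, and variables do not carry over. Pictures are saved under pics/ and viewed, at most 10 in all, crops included, and the job is handed in when it is done.

Besides the shell and the picture viewer there is one more tool, called as a command line: name --pt "numbers of a row" for each row, then --argument value for the rest. apply_moves: Moves the arm, as the interface text tells. Shifts and turns lie within -1 to 1; 1 stands for 0.2 m of shift or 1.5 rad of turn. Its arguments: {"type":"object","properties":{"moves":{"type":"array","items":{"type":"array","items":{"type":"number","minimum":-1,"maximum":1}}},"grip_force":{"type":"number"}},"required":["moves"]}

```bash
mkdir -p pics; cat > h.py <<'E'
import numpy as np, cv2
from scipy.spatial.transform import Rotation as R
from cell import env, viewer, boxes_of, masks_of
def rot(o):
    o=np.array(o,float)
    if o.shape==(3,3): return o
    if o.size==3: return R.from_euler('xyz',o,degrees=True).as_matrix()
    return R.from_quat(o).as_matrix()
def ray(c,px):
    f=200/np.tan(np.radians(c['fov_y'])/2); d=np.array([(px[0]-c['cx'])/f,(px[1]-c['cy'])/f])
    if c.get('fish'):
        r=np.hypot(*d); v=np.array([*(d/r*np.sin(r)),np.cos(r)]) if r>1e-9 else np.array([0,0,1.])
    else: v=np.array([d[0],d[1],1.])
    return rot(c['orientation'])@np.array([v[0],-v[1],-v[2]])
def at_z(c,px,z):
    d=ray(c,px);p=np.array(c['position']);return p+d*(z-p[2])/d[2]
def proj(c,P):
    f=200/np.tan(np.radians(c['fov_y'])/2);v=rot(c['orientation']).T@(np.array(P)-np.array(c['position']));x,y,z=v[0],-v[1],-v[2]
    if c.get('fish'):
        rr=np.hypot(x,y);t=np.arctan2(rr,z);return np.array([c['cx']+f*t*x/rr,c['cy']+f*t*y/rr])
    return np.array([c['cx']+f*x/z,c['cy']+f*y/z])
def cal(n):
    c=dict(viewer.get_calibration(n)); c['fish']=(n=='wrist'); return c
def snap(n,fn):
    c=cal(n); im=viewer.read_camera(n); cv2.imwrite('pics/'+fn,im[:,:,::-1]); return c,im
E
python3 - <<'E'
from h import *
ob=env.get_obs(); print({k:np.round(v,3) for k,v in ob.items()})
for n in ['top','scene']:
    c,im=snap(n,n+'0.png'); print(n,c)
    for t in ['base','base_lip','fulcrum','fulcrum_top','bar_grip','bar_toe','keeper_under','keeper','dog_top','stand','hacksaw','jar']:
        print(t,[(np.round(b['location'],1).tolist(),round(b['conf'],2)) for b in boxes_of(n,t)[:3]])
E
```

```text
{'time_s': np.float64(0.0), 'qpos': array([74.721, 18.441, -4.015, 83.175,  1.295, 78.54 , -3.26 ]), 'joint_velocities': array([-0.005,  0.09 ,  0.106,  0.021,  0.086,  0.031,  0.024]), 'effort': array([ 1.0000e-03, -4.9128e+01, -4.0300e-01, -3.1252e+01, -6.4000e-02,
        4.4000e-02,  0.0000e+00]), 'tool_pos': array([ 0.18 , -0.624,  0.221]), 'tool_rot': array([-1.79889e+02,  6.00000e-03,  1.60890e+01]), 'force': array([ 0.235, -0.272,  0.936]), 'wrist_torque': array([-0.006, -0.011,  0.01 ]), 'grasp_force': np.float64(0.0), 'grip_width': np.float64(0.087)}
top {'fov_y': 47.26899804076679, 'cx': 328.113864085314, 'cy': 193.77382549494246, 'position': array([ 0.34420509, -0.00154575,  1.26099551]), 'orientation': array([  9.52702117,   1.56495769, -91.03433931]), 'fish': False}
base [([226.4, 178.2], 0.61)]
base_lip [([231.4, 176.2], 0.94)]
fulcrum [([289.7, 172.2], 0.81), ([338.4, 122.3], 0.59)]
fulcrum_top [([339.5, 123.0], 0.85), ([296.2, 259.0], 0.58), ([291.9, 174.1], 0.57)]
bar_grip [([357.6, 218.2], 0.92)]
bar_toe [([355.8, 221.1], 0.61)]
keeper_under [([402.5, 186.3], 0.7),
[... 315 characters left out ...]
'cy': 197.5081048819672, 'position': array([ 1.2486741 , -0.15718676,  0.71535615]), 'orientation': array([48.8799122 , -0.67712712, 78.54712773]), 'fish': False}
base [([439.8, 203.7], 0.7)]
base_lip [([442.3, 206.3], 0.86)]
fulcrum [([330.1, 293.9], 0.81), ([375.7, 236.2], 0.74)]
fulcrum_top [([376.5, 234.0], 0.89), ([343.5, 170.1], 0.67), ([332.2, 298.4], 0.66)]
bar_grip [([282.1, 207.1], 0.64)]
bar_toe [([283.8, 206.9], 0.83), ([247.5, 231.1], 0.52)]
keeper_under [([247.6, 228.1], 0.57)]
keeper [([248.4, 229.2], 0.6), ([256.9, 277.0], 0.5), ([376.9, 235.3], 0.33)]
dog_top [([257.6, 276.0], 0.57)]
stand [([418.9, 283.4], 0.92)]
hacksaw [([119.8, 310.4], 0.77)]
jar [([383.7, 143.7], 0.98)]
```

```bash
python3 - <<'E'
import cv2
im=cv2.imread('pics/top0.png'); cv2.imwrite('pics/top0c.png',cv2.resize(im[90:320,180:500],(800,575),interpolation=cv2.INTER_CUBIC))
im=cv2.imread('pics/scene0.png'); cv2.imwrite('pics/scene0c.png',cv2.resize(im[100:340,180:520],(800,565),interpolation=cv2.INTER_CUBIC))
E
```

```text
(no output)
```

View pics/top0c.png

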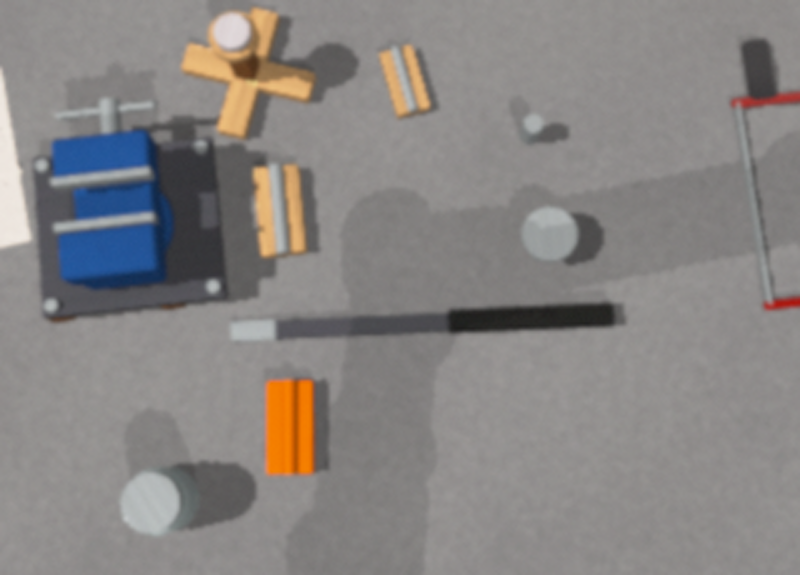

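View pics/scene0c.png

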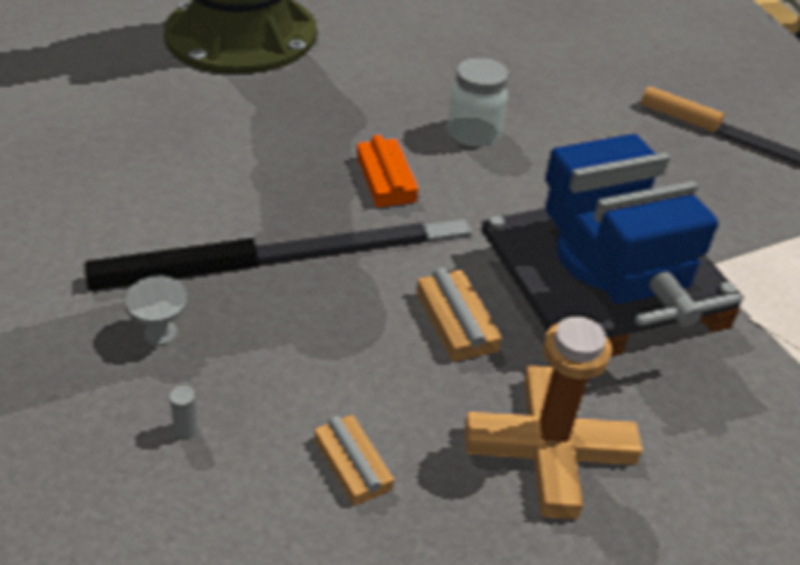

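The top view shows the vice plate at crop left (corners about (208,140), (226,300)). The correct fulcrum is the larger wooden block at (278,208), and the capped post is at (550,233). The dog is at (533,124), and the bar runs from its toe at (231,330) to its rear end at (613,315). The small wooden block and the orange block are decoys.

```bash
python3 - <<'E'
from h import *
c=cal('top'); s=cal('scene')
o=lambda p:(p[0]/2.5+180-.3,p[1]/2.5+90-.3)
P={'plateFR':((208,140),.044),'plateFL':((226,300),.044),'plateRR':((36,156),.044),'plateRL':((46,317),.044),
'rodR':((273,164),.028),'rodL':((282,252),.028),'keeper':((550,233),.052),'dog':((533,124),.05),'toe':((231,330),.007),'rear':((613,315),.024),'hstart':((449,320),.024),'toestep':((277,328),.012)}
W={}
for k,(p,z) in P.items():
    W[k]=at_z(c,o(p),z); q=proj(s,W[k]); print(k,W[k].round(4),'scene crop',((q-[180,100])*[800/340,565/240]).round(0))
ax=(W['plateRR']+W['plateRL']-W['plateFR']-W['plateFL'])/2; print('base ax yaw',np.degrees(np.arctan2(ax[1],ax[0])),np.linalg.norm(ax),'lip',(W['plateFR']+W['plateFL'])/2)
b=W['toe']-W['rear'];print('bar yaw',np.degrees(np.arctan2(b[1],b[0])),np.linalg.norm(b))
r=W['rodR']-W['rodL'];print('rod',np.degrees(np.arctan2(r[1],r[0]))+90,np.linalg.norm(r))
for n,sh in (('top',0),):
    viewer.read_camera(n)
    for t in ['bar_grip','fulcrum','base']:
        for m in masks_of(n,t)[:2]:
            print(t,round(m['conf'],2),cv2.minAreaRect(np.argwhere(m['pixels'])[:,::-1].astype(np.float32)))
E
```

```text
plateFR [0.6877 0.2056 0.044 ] scene crop [560. 335.]
plateFL [0.5091 0.1852 0.044 ] scene crop [477. 216.]
plateRR [0.6743 0.3966 0.044 ] scene crop [738. 298.]
plateRL [0.4948 0.3802 0.044 ] scene crop [640. 187.]
rodR [0.6628 0.1356 0.028 ] scene crop [478. 338.]
rodL [0.5631 0.126  0.028 ] scene crop [438. 269.]
keeper [ 0.573  -0.1648  0.052 ] scene crop [152. 296.]
dog [ 0.6949 -0.1519  0.05  ] scene crop [179. 394.]
toe [0.4806 0.1852 0.007 ] scene crop [465. 225.]
rear [ 0.4863 -0.2325  0.024 ] scene crop [ 82. 266.]
hstart [ 0.4846 -0.055   0.024 ] scene crop [252. 243.]
toestep [0.4812 0.1336 0.012 ] scene crop [421. 228.]
base ax yaw 94.09926622209898 0.1935010417816955 lip [0.59842259 0.19539519 0.044     ]
bar yaw 90.79107551115099 0.41808820070307656
rod 95.4616622001929 0.10013073276419782
bar_grip 0.87 ((349.457275390625, 217.7283172607422), (10.607453346252441, 151.31790161132812), 88.07481384277344)
bar_grip 0.69 ((291.92681884765625, 173.34146118164062), (36.88413619995117, 18.110774993896484), 83.6598129272461)
fulcrum 0.92 ((341.7802734375, 121.65287780761719), (28.329498291015625, 13.543983459472656), 73.61045837402344)
fulcrum 0.88 ((296.0, 260.5), (39.0, 20.0), 90.0)
base 0.63 ((230.40570068359375, 171.96311950683594), (87.2764663696289, 74.51091766357422), 84.80557250976562)
```

apply_moves --pt "1 -1 0 0 0 0 1" --pt "1 -1 0 0 0 0 1" --pt "1 -1 0 0 0 0 1" --pt "1 -1 0 0 0 0 1" --pt "1 -1 0 0 0 0 1" --pt "1 -1 0 0 0 0 1" --pt "1 -1 0 0 0 0 1"

```text
time_s: 2.2
tool_pos: [0.3204, -0.3723, 0.2232]
tool_rot: [180.0, -0.1, 16.6]
force: [-0.3, -0.3, -0.2]
grip_width: 0.0868
grasp_force: 0.0
```

apply_moves --pt "1 -1 0 0 0 -0.869 1" --pt "1 -1 0 0 0 -0.869 1" --pt "1 -1 0 0 0 -0.869 1" --pt "1 -1 0 0 0 -0.869 1" --pt "1 -1 0 0 0 -0.869 1" --pt "1 -1 0 0 0 -0.869 1" --pt "1 -1 0 0 0 -0.869 1" --pt "1 -1 0 0 0 -0.869 1" --pt "1 -1 0 0 0 -0.869 1" --pt "1 -1 0 0 0 -0.869 1" --pt "1 -1 0 0 0 -0.869 1"

```text
time_s: 3.3
tool_pos: [0.4536, -0.13, 0.2226]
tool_rot: [180.0, 0.0, 90.6]
force: [-0.6, -0.1, -0.5]
grip_width: 0.0869
grasp_force: 0.0
```

```bash
cat >> h.py <<'E'
def goto(p,yaw,pitch=0):
    "row (shift/.2, turn/1.5) to take measured TCP to p, tool x yaw, toe down by pitch deg"
    o=env.get_obs(); R0=rot(o['tool_rot']); Rt=R.from_euler('z',yaw,degrees=True).as_matrix()@R.from_euler('x',180,degrees=True).as_matrix()@R.from_euler('y',-pitch,degrees=True).as_matrix()
    d=R0.T@(np.array(p)-o['tool_pos']); w=R.from_matrix(R0.T@Rt).as_rotvec()
    return np.r_[d/.2,w/1.5].round(3).tolist()
E
python3 - <<'E'
from h import *
c,im=snap('wrist','w1.png'); print(c)
P={'grip':(.4845,-.0945,.024),'toe':(.4806,.1852,.007),'rear':(.4863,-.2325,.024),'FL':(.5091,.1852,.044),'FR':(.6877,.2056,.044),'rodL':(.5631,.126,.028),'rodR':(.6628,.1356,.028),'keeper':(.573,-.1648,.052),'dog':(.6949,-.1519,.05)}
for k,p in P.items():
    q=proj(c,p); print(k,q.round(1))
    if 0<q[0]<640 and 0<q[1]<400: cv2.circle(im,tuple(int(round(v)) for v in q),2,(255,0,255),-1)
cv2.imwrite('pics/w1m.png',cv2.resize(im[:,:,::-1],(800,500)))
print(goto((.4845,-.0945,.05),90.8))
E
```

```text
{'fov_y': 65.70646984690485, 'cx': 319.39103308239584, 'cy': 200.43226953558948, 'position': array([ 0.45311599, -0.0522922 ,  0.38486729]), 'orientation': array([-16.61853047,  -0.01834217,   0.5499806 ]), 'fish': True}
grip [345.8 147. ]
toe [342.6 -62.6]
rear [343.5 254.1]
FL [368.8 -75.5]
FR [499.8 -60.3]
rodL [412.3 -25.9]
rodR [483.9 -17.7]
keeper [420.2 212.1]
dog [505.9 201.9]
[0.175, 0.156, 0.863, 0.0, 0.0, -0.002]
```

View pics/w1m.png

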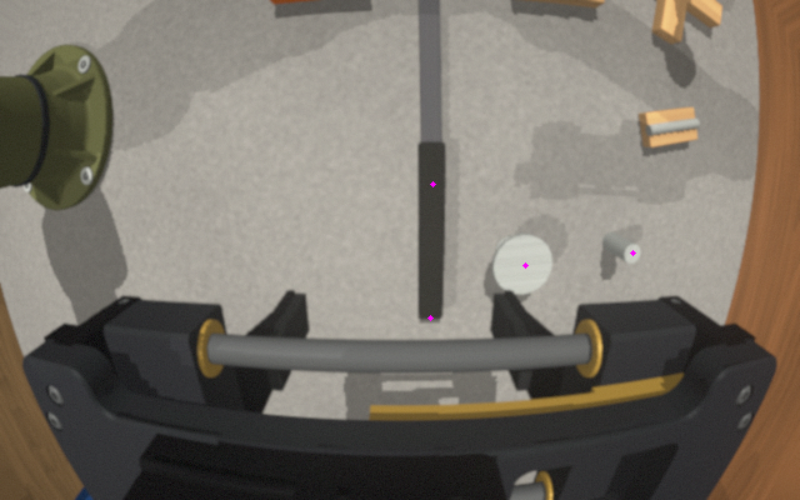

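Projected points for the grip, the bar's rear end, the capped post (525,265) and the dog all land on their objects, so the map is good.

apply_moves --pt "0.175 0.156 0.5 0 0 0 0.7" --pt "0.175 0.156 0.863 0 0 0 0.7" --pt "0.175 0.156 0.863 0 0 0 0.7" --pt "0.175 0.156 0.863 0 0 0 0.7" --pt "0.175 0.156 0.863 0 0 0 0.7" --pt "0.175 0.156 0.863 0 0 0 0.7"

```text
time_s: 3.95
tool_pos: [0.4845, -0.0942, 0.0504]
tool_rot: [-180.0, -0.0, 90.7]
force: [0.0, 0.8, 0.3]
grip_width: 0.0616
grasp_force: 0.0
```

```bash
python3 -c "
from h import *
print(env.get_obs()['tool_pos'],goto((.4845,-.0945,.004),90.8))"
```

```text
[ 0.48453223 -0.09419937  0.05043891] [-0.002, -0.0, 0.232, -0.0, -0.0, -0.001]
```

apply_moves --pt "0 0 0.15 0 0 0 0.7" --pt "0 0 0.235 0 0 0 0.7" --pt "0 0 0.235 0 0 0 0.7" --pt "0 0 0.235 0 0 0 0" --pt "0 0 0.235 0 0 0 0" --pt "0 0 0.235 0 0 0 0" --pt "0 0 0.235 0 0 0 0" --pt "0 0 0.235 0 0 0 0" --pt "0 0 0.235 0 0 0 0" --grip_force 60

```text
time_s: 4.85
tool_pos: [0.4842, -0.0941, 0.0032]
tool_rot: [-180.0, 0.0, 90.8]
force: [-1.5, 0.3, 2.7]
grip_width: 0.0248
grasp_force: 60.0
```

```bash
cat >> h.py <<'E'
C=np.array([.609,.1306]); G=.280; H=.0032
def pose(d,th,yaw=93.25,e=.0,up=0.,C=C):
    t=np.radians(th); u=np.array([np.cos(np.radians(yaw)),np.sin(np.radians(yaw)),0]); z=np.array([0,0,1.])
    toe=np.r_[C,0]+d*u+z*(.022+.008/np.cos(t)+e-d*np.tan(t)+up)
    return toe, toe-G*(np.cos(t)*u-np.sin(t)*z)+H*(np.sin(t)*u+np.cos(t)*z)
E
python3 -c "
from h import *
t,p=pose(.045,13.6,e=.001,up=.07);print(t,p,goto(p,93.25,13.6))
t,p=pose(.045,13.6,e=.001);print(t,p)"
```

```text
[0.60644882 0.17552763 0.09034414] [ 0.62183506 -0.09543251  0.1592942 ] [-0.017, 0.688, -0.781, -0.004, -0.158, -0.028]
[0.60644882 0.17552763 0.02034414] [ 0.62183506 -0.09543251  0.0892942 ]
```

apply_moves --pt "0 0 -0.15 0 0 0 0" --pt "0 0 -0.4 0 0 0 0" --pt "0 0 -0.6 0 0 0 0" --pt "0 0 -0.6 0 0 0 0" --pt "0 0 -0.6 0 0 0 0"

```text
time_s: 5.35
tool_pos: [0.4836, -0.0943, 0.1223]
tool_rot: [-180.0, 0.1, 90.8]
force: [-0.3, -0.7, -6.7]
grip_width: 0.0242
grasp_force: 60.0
```

apply_moves --pt "0 0 -0.18 0 -0.04 0 0" --pt "-0.005 0.15 -0.185 0 -0.08 -0.01 0" --pt "-0.01 0.35 -0.185 0 -0.12 -0.02 0" --pt "-0.01 0.5 -0.185 0 -0.158 -0.028 0" --pt "-0.01 0.62 -0.185 -0.004 -0.158 -0.028 0" --pt "-0.013 0.69 -0.185 -0.004 -0.158 -0.028 0" --pt "-0.013 0.69 -0.185 -0.004 -0.158 -0.028 0" --pt "-0.013 0.69 -0.185 -0.004 -0.158 -0.028 0" --pt "-0.013 0.69 -0.185 -0.004 -0.158 -0.028 0"

```text
time_s: 6.25
tool_pos: [0.6205, -0.0948, 0.1581]
tool_rot: [-179.8, 13.6, 93.2]
force: [0.6, -0.1, -6.0]
grip_width: 0.0246
grasp_force: 60.0
```

```bash
cat > look.py <<'E'
import sys
from h import *
fn,d,th,yaw,up=sys.argv[1],*map(float,sys.argv[2:6])
o=env.get_obs(); print(o['time_s'],o['tool_pos'].round(4),o['tool_rot'].round(2),o['force'].round(2))
for n in ['top','scene']:
    c,im=snap(n,fn+n+'.png')
    Rm=rot(o['tool_rot']); toe=o['tool_pos']+Rm@np.array([G,0,H]); 
    top=o['tool_pos']+Rm@np.array([G,0,H-.007]); rear=o['tool_pos']+Rm@np.array([-.14,0,H-.024])
    for P in (top,rear,(.5091,.1852,.044),(.6877,.2056,.044),(.5631,.126,.03),(.6628,.1356,.03)):
        im[tuple(proj(c,P).round().astype(int)[::-1])]=(255,0,255)
    k=im[90:290,180:460] if n=='top' else im[130:330,220:500]
    k=cv2.resize(k[:,:,::-1],(784,560),interpolation=cv2.INTER_NEAREST); cv2.imwrite('pics/%s%s_c.png'%(fn,n),k)
print('toe',toe.round(4))
E
python3 look.py a .045 13.6 93.25 .07
```

```text
6.25 [ 0.6205 -0.0948  0.1581] [-179.84   13.56   93.23] [ 0.58 -0.1  -6.01]
toe [0.6052 0.1762 0.0893]
```

View pics/ascene_c.png

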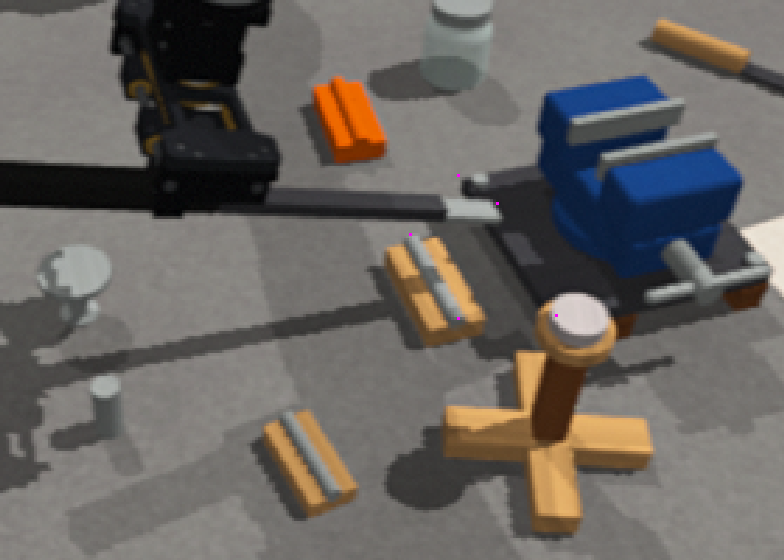

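View pics/atop_c.png

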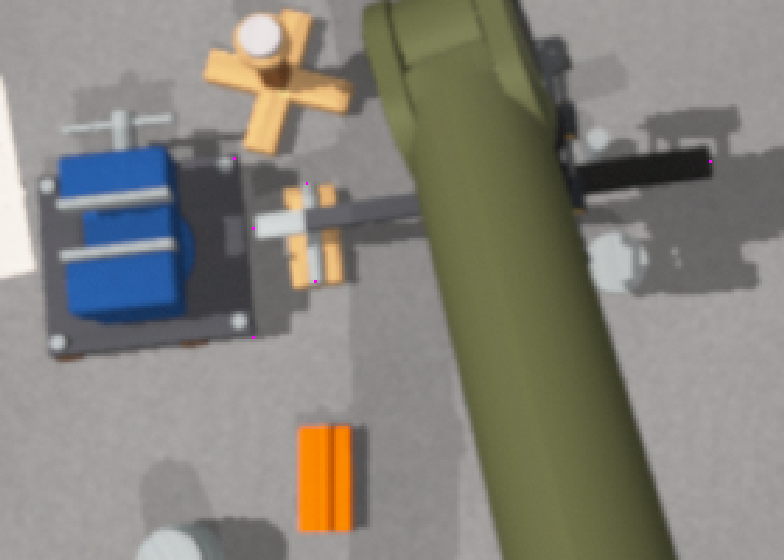

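apply_moves --pt "0.03 0 0.12 0 0 0 0" --pt "0.06 0 0.24 0 0 0 0" --pt "0.073 0 0.301 0 0 0 0" --pt "0.073 0 0.301 0 0 0 0" --pt "0.073 0 0.301 0 0 0 0"

```text
time_s: 6.85
tool_pos: [0.6227, -0.0948, 0.0988]
tool_rot: [179.9, 13.6, 93.2]
force: [0.9, 0.5, -4.5]
grip_width: 0.0245
grasp_force: 60.0
```

apply_moves --pt "0.0025 0 0.01 0 0 0 0" --pt "0.0025 0 0.01 0 0 0 0"

```text
time_s: 7.05
tool_pos: [0.6231, -0.0946, 0.097]
tool_rot: [179.8, 13.6, 93.2]
force: [0.2, -0.2, -5.6]
grip_width: 0.0249
grasp_force: 60.0
```

apply_moves --pt "0.0025 0 0.01 0 0 0 0" --pt "0.0025 0 0.01 0 0 0 0"

```text
time_s: 7.25
tool_pos: [0.6224, -0.0946, 0.0939]
tool_rot: [179.9, 13.6, 93.2]
force: [0.3, -1.2, -5.7]
grip_width: 0.0246
grasp_force: 60.0
```

apply_moves --pt "0.0025 0 0.01 0 0 0 0" --pt "0.0025 0 0.01 0 0 0 0"

```text
time_s: 7.45
tool_pos: [0.6225, -0.0946, 0.0918]
tool_rot: [179.9, 13.6, 93.2]
force: [-0.3, -0.4, -4.0]
grip_width: 0.0248
grasp_force: 60.0
```

apply_moves --pt "0.002 0 0.007 0 0 0 0" --pt "0.002 0 0.007 0 0 0 0"

```text
time_s: 7.65
tool_pos: [0.6226, -0.0946, 0.0905]
tool_rot: [179.9, 13.6, 93.2]
force: [-0.0, -1.1, -2.5]
grip_width: 0.0247
grasp_force: 60.0
```

apply_moves --pt "0.002 0 0.007 0 0 0 0" --pt "0.002 0 0.007 0 0 0 0"

```text
time_s: 7.85
tool_pos: [0.6226, -0.0946, 0.0891]
tool_rot: [179.9, 13.6, 93.2]
force: [0.3, -1.1, -1.5]
grip_width: 0.025
grasp_force: 60.0
```

apply_moves --pt "0.04 0 0 0 0 0 0" --pt "0.08 0 0 0 0 0 0" --pt "0.11 0 0 0 0 0 0" --pt "0.13 0 0 0 0 0 0" --pt "0.13 0 0 0 0 0 0"

```text
time_s: 8.35
tool_pos: [0.6209, -0.0671, 0.0824]
tool_rot: [180.0, 13.5, 93.3]
force: [1.4, 1.6, -2.7]
grip_width: 0.0247
grasp_force: 60.0
```

apply_moves --pt "0.01 0 0 0 0 0 0" --pt "0.01 0 0 0 0 0 0"

```text
time_s: 8.55
tool_pos: [0.6208, -0.067, 0.0823]
tool_rot: [180.0, 13.6, 93.2]
force: [0.5, 0.6, -1.0]
grip_width: 0.0247
grasp_force: 60.0
```

apply_moves --pt "0.01 0 0 0 0 0 0" --pt "0.01 0 0 0 0 0 0"

```text
time_s: 8.75
tool_pos: [0.6208, -0.0657, 0.082]
tool_rot: [179.9, 13.6, 93.2]
force: [-0.7, -1.7, -1.4]
grip_width: 0.0247
grasp_force: 60.0
```

apply_moves --pt "0.01 0 0 0 0 0 0" --pt "0.01 0 0 0 0 0 0"

```text
time_s: 8.95
tool_pos: [0.6208, -0.0634, 0.0815]
tool_rot: [179.9, 13.6, 93.2]
force: [1.5, -1.8, -1.8]
grip_width: 0.0241
grasp_force: 60.0
```

apply_moves --pt "0.01 0 0 0 0 0 0" --pt "0.01 0 0 0 0 0 0"

```text
time_s: 9.15
tool_pos: [0.6206, -0.0612, 0.0809]
tool_rot: [179.9, 13.6, 93.2]
force: [0.3, 0.1, -1.4]
grip_width: 0.0244
grasp_force: 60.0
```

apply_moves --pt "0.01 0 0 0 0 0 0" --pt "0.01 0 0 0 0 0 0"

```text
time_s: 9.35
tool_pos: [0.6205, -0.059, 0.0804]
tool_rot: [179.9, 13.6, 93.2]
force: [-0.1, -1.1, -2.0]
grip_width: 0.0244
grasp_force: 60.0
```

apply_moves --pt "0.01 0 0 0 0 0 0" --pt "0.01 0 0 0 0 0 0"

```text
time_s: 9.55
tool_pos: [0.6203, -0.0571, 0.0799]
tool_rot: [179.9, 13.6, 93.2]
force: [-0.3, -0.9, -1.5]
grip_width: 0.0243
grasp_force: 60.0
```

apply_moves --pt "0.01 0 0 0 0 0 0" --pt "0.01 0 0 0 0 0 0"

```text
time_s: 9.75
tool_pos: [0.6202, -0.0552, 0.0794]
tool_rot: [179.9, 13.6, 93.2]
force: [-0.1, -1.0, -0.9]
grip_width: 0.0242
grasp_force: 60.0
```

apply_moves --pt "0.01 0 0 0 0 0 0" --pt "0.01 0 0 0 0 0 0"

```text
time_s: 9.95
tool_pos: [0.6201, -0.0533, 0.0789]
tool_rot: [179.9, 13.6, 93.2]
force: [0.4, -0.3, -1.8]
grip_width: 0.0245
grasp_force: 60.0
```

apply_moves --pt "0.01 0 0 0 0 0 0" --pt "0.01 0 0 0 0 0 0"

```text
time_s: 10.15
tool_pos: [0.62, -0.0515, 0.0785]
tool_rot: [179.9, 13.6, 93.2]
force: [0.8, -1.4, -1.0]
grip_width: 0.0245
grasp_force: 60.0
```

apply_moves --pt "0.01 0 0 0 0 0 0" --pt "0.01 0 0 0 0 0 0"

```text
time_s: 10.35
tool_pos: [0.62, -0.0514, 0.0784]
tool_rot: [179.9, 13.7, 93.1]
force: [0.6, -4.7, 0.8]
grip_width: 0.0246
grasp_force: 60.0
```

apply_moves --pt "0.01 0 0 0 0 0 0" --pt "0.01 0 0 0 0 0 0"

```text
time_s: 10.55
tool_pos: [0.62, -0.0512, 0.0783]
tool_rot: [179.9, 13.8, 93.1]
force: [0.1, -8.2, 2.4]
grip_width: 0.0248
grasp_force: 60.0
```

apply_moves --pt "-0.02 0 0 0 0 0 0" --pt "-0.045 0 0 0 0 0 0" --pt "-0.045 0 0 0 0 0 0"

```text
time_s: 10.85
tool_pos: [0.62, -0.0552, 0.0793]
tool_rot: [180.0, 13.5, 93.2]
force: [-0.8, 2.6, -2.2]
grip_width: 0.0249
grasp_force: 60.0
```

```bash
python3 -c "
from h import *
o=env.get_obs(); print(o['tool_pos'].round(4),o['tool_rot'].round(2),o['force'].round(1))
C[0]+=0
u=np.array([np.cos(np.radians(93.25)),np.sin(np.radians(93.25))])
# d from measured tcp
for th in (13.6,13.9):
    _,p0=pose(0,th); d=(o['tool_pos'][:2]-p0[:2])@u; _,p=pose(d,th); print(th,d,p)
_,p0=pose(d,13.9); R0=R.from_euler('y',0).as_matrix()
Rt=rot(o['tool_rot'])
for th in (11,8,5,2,0,-1.5,-2.7,-3.5):
    t,p=pose(d,th); print(th,(Rt.T@(p-p0)/.2).round(3),round(np.radians(13.9-th)/1.5,3),t.round(4),p.round(4),'lift top@lip',round(.030-.064*np.tan(np.radians(th))+.007,4), 'rear top', round(p[2]-H+.024-.14*np.sin(np.radians(-th)),4))
"
```

```text
[ 0.62   -0.0552  0.0793] [179.97  13.46  93.24] [-0.8  2.6 -2.2]
13.6 0.08525178106763272 [ 0.61955307 -0.05524546  0.07855627]
13.9 0.08488704077353419 [ 0.61955307 -0.05524546  0.07960406]
11 [-0.005 -0.     0.049] 0.034 [0.6042 0.2154 0.0136] [ 0.6197 -0.0585  0.0702] lift top@lip 0.0246 rear top 0.1177
8 [-0.006 -0.     0.101] 0.069 [0.6042 0.2154 0.0181] [ 0.6199 -0.061   0.0603] lift top@lip 0.028 rear top 0.1006
5 [-0.003 -0.     0.152] 0.104 [0.6042 0.2154 0.0226] [ 0.62   -0.0629  0.0502] lift top@lip 0.0314 rear top 0.0832
2 [ 0.004 -0.     0.203] 0.138 [0.6042 0.2154 0.027 ] [ 0.62   -0.0639  0.04  ] lift top@lip 0.0348 rear top 0.0657
0 [ 0.01  -0.     0.236] 0.162 [0.6042 0.2154 0.03  ] [ 0.6201 -0.0642  0.0332] lift top@lip 0.037 rear top 0.054
-1.5 [ 0.016 -0.     0.261] 0.179 [0.6042 0.2154 0.0322] [ 0.6201 -0.0642  0.0281] lift top@lip 0.0387 rear top 0.0452
-2.7 [ 0.022 -0.     0.281] 0.193 [0.6042 0.2154 0.034 ] [ 0.6201 -0.064   0.024 ] lift top@lip 0.04 rear top 0.0382
-3.5 [ 0.026 -0.     0.294] 0.202 [0.6042 0.2154 0.0352] [ 0.62   -0.0639  0.0213] lift top@lip 0.0409 rear top 0.0336
```

apply_moves --pt "-0.005 0 0.025 0 0.017 0 0" --pt "-0.007 0 0.05 0 0.034 0 0" --pt "-0.008 0 0.075 0 0.052 0 0" --pt "-0.008 0 0.1 0 0.069 0 0" --pt "-0.007 0 0.126 0 0.086 0 0" --pt "-0.005 0 0.152 0 0.104 0 0" --pt "-0.005 0 0.152 0 0.104 0 0"

```text
time_s: 11.55
tool_pos: [0.6215, -0.0639, 0.0514]
tool_rot: [179.9, 4.5, 93.2]
force: [-3.1, 4.7, 7.9]
grip_width: 0.0247
grasp_force: 60.0
```

apply_moves --pt "0 0 0.025 0 0.017 0 0" --pt "0 0 0.05 0 0.034 0 0" --pt "0.002 0 0.075 0 0.052 0 0" --pt "0.003 0 0.1 0 0.07 0 0" --pt "0.005 0 0.125 0 0.088 0 0" --pt "0.005 0 0.135 0 0.09 0 0" --pt "0.005 0 0.135 0 0.09 0 0"

```text
time_s: 12.25
tool_pos: [0.6226, -0.0649, 0.0262]
tool_rot: [179.8, -3.1, 93.3]
force: [-3.1, 4.5, 12.8]
grip_width: 0.0248
grasp_force: 60.1
```

```bash
python3 look.py b 0 0 0 0
```

```text
12.25 [ 0.6226 -0.0649  0.0262] [179.75  -3.14  93.32] [-3.09  4.53 12.85]
toe [0.6064 0.2144 0.0384]
```

View pics/bscene_c.png

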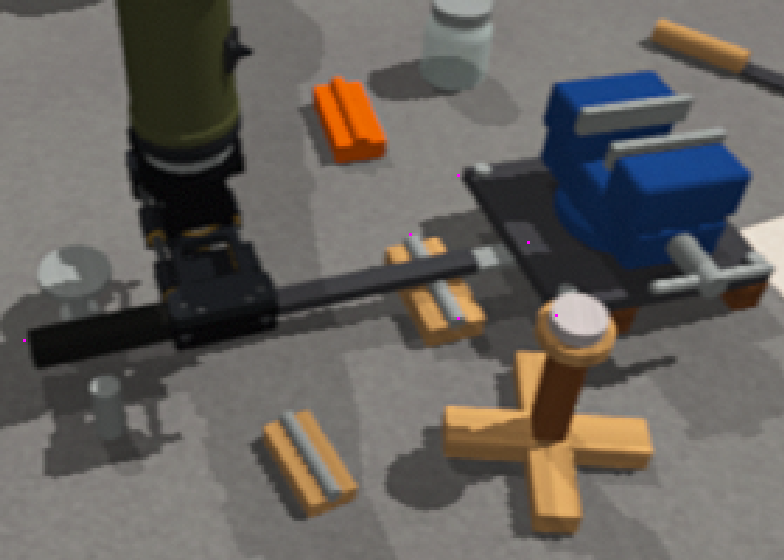

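apply_moves --pt "0 0 0.015 0 0.009 0 0" --pt "0 0 0.03 0 0.016 0 0" --pt "0 0 0.03 0 0.016 0 0"

```text
time_s: 12.65
tool_pos: [0.6229, -0.0648, 0.0207]
tool_rot: [179.7, -4.5, 93.3]
force: [-2.3, 4.8, 15.7]
grip_width: 0.0245
grasp_force: 60.1
```

apply_moves --pt "0 -0.015 0 0 0 0.007 0" --pt "0 -0.03 0 0 0 0.014 0" --pt "0 -0.04 0 0 0 0.019 0" --pt "0.001 -0.05 0 0 0 0.024 0" --pt "0.001 -0.05 0 0 0 0.024 0"

```text
time_s: 13.15
tool_pos: [0.6152, -0.0652, 0.0216]
tool_rot: [179.6, -4.5, 91.3]
force: [1.8, 4.5, 12.0]
grip_width: 0.0246
grasp_force: 60.1
```

apply_moves --pt "0 -0.015 0 0 0 0.007 0" --pt "0 -0.03 0 0 0 0.014 0" --pt "0.001 -0.042 0 0 0 0.02 0" --pt "0.002 -0.055 0 0 0 0.026 0" --pt "0.002 -0.055 0 0 0 0.026 0"

```text
time_s: 13.65
tool_pos: [0.6056, -0.0653, 0.0221]
tool_rot: [179.6, -4.5, 88.9]
force: [3.5, 4.7, 11.8]
grip_width: 0.0243
grasp_force: 60.0
```

```bash
python3 look.py c 0 0 0 0; python3 - <<'E'
import cv2
a=cv2.imread('pics/ctop.png')[100:240,300:480]; b=cv2.imread('pics/cscene.png')[180:320,200:380]
cv2.imwrite('pics/cc.png',cv2.resize(cv2.hconcat([a,b]),(800,311),interpolation=cv2.INTER_CUBIC))
E
```

```text
13.65 [ 0.6056 -0.0653  0.0221] [179.58  -4.47  88.94] [ 3.5   4.7  11.81]
toe [0.6108 0.214  0.0408]
```

View pics/cc.png

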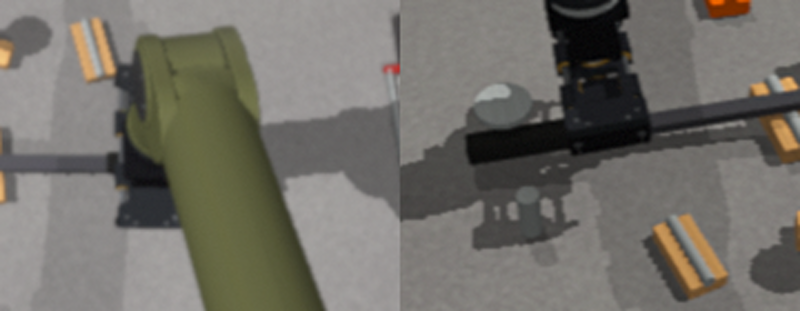

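The handle is partly under the cap, with no contact on the post. I'll bring it a little closer before letting it rise.

apply_moves --pt "0 -0.01 0 0 0 0.004 0" --pt "0 -0.02 0 0 0 0.009 0" --pt "0 -0.02 0 0 0 0.009 0"

```text
time_s: 14.05
tool_pos: [0.6024, -0.0653, 0.0223]
tool_rot: [179.6, -4.5, 88.1]
force: [5.4, 5.1, 12.5]
grip_width: 0.0244
grasp_force: 60.0
```

apply_moves --pt "0 0 -0.007 0 -0.004 0 0" --pt "0 0 -0.014 0 -0.008 0 0" --pt "0 0 -0.014 0 -0.008 0 0"

```text
time_s: 14.35
tool_pos: [0.6019, -0.0655, 0.0247]
tool_rot: [179.6, -3.8, 88.1]
force: [5.0, 5.3, 9.5]
grip_width: 0.0241
grasp_force: 60.0
```

apply_moves --pt "0 0 -0.007 0 -0.004 0 0" --pt "0 0 -0.014 0 -0.008 0 0" --pt "0 0 -0.014 0 -0.008 0 0"

```text
time_s: 14.65
tool_pos: [0.6017, -0.0656, 0.0253]
tool_rot: [179.6, -3.2, 88.1]
force: [9.6, 5.8, -3.3]
grip_width: 0.0245
grasp_force: 60.0
```

apply_moves --pt "0.005 0.01 0.003 0 0 -0.003 0" --pt "0.01 0.02 0.004 0 0 -0.005 0" --pt "0.01 0.02 0.004 0 0 -0.005 0"

```text
time_s: 14.95
tool_pos: [0.6032, -0.0657, 0.0251]
tool_rot: [180.0, -3.0, 88.5]
force: [0.2, 2.7, 7.9]
grip_width: 0.0245
grasp_force: 60.0
```

apply_moves --pt "0 0 -0.004 0 -0.003 0 0" --pt "0 0 -0.008 0 -0.005 0 0" --pt "0 0 -0.008 0 -0.005 0 0"

```text
time_s: 15.25
tool_pos: [0.6031, -0.0658, 0.0252]
tool_rot: [179.9, -2.6, 88.5]
force: [6.4, 2.0, 0.1]
grip_width: 0.0244
grasp_force: 60.0
```

apply_moves --pt "0 0 0.015 0 0.008 0 0" --pt "0 0 0.02 0 0.011 0 0" --pt "0 -0.013 0.02 0 0.011 0.006 0" --pt "0 -0.026 0.02 0 0.011 0.012 0" --pt "0 -0.026 0.02 0 0.011 0.012 0"

```text
time_s: 15.75
tool_pos: [0.6, -0.0654, 0.0241]
tool_rot: [179.7, -3.5, 87.5]
force: [4.2, 1.2, 12.7]
grip_width: 0.0248
grasp_force: 60.0
```

apply_moves --pt "0 0.003 -0.01 0 -0.005 -0.001 0" --pt "0 0.006 -0.018 0 -0.01 -0.002 0" --pt "0 0.006 -0.018 0 -0.01 -0.002 0"

```text
time_s: 16.05
tool_pos: [0.6, -0.0656, 0.0252]
tool_rot: [179.9, -2.7, 87.6]
force: [6.6, 1.2, 0.1]
grip_width: 0.0247
grasp_force: 60.1
```

apply_moves --pt "0 0.008 0 0 0 -0.002 0" --pt "0 0.008 0 0 0 -0.002 0" --pt "0 0.008 0 0 0 -0.002 0.5" --pt "0 0.008 0 0 0 -0.002 0.5" --pt "0 0.008 0 0 0 -0.002 0.5" --pt "0 0.008 0 0 0 -0.002 0.5"

```text
time_s: 16.65
tool_pos: [0.596, -0.0647, 0.0226]
tool_rot: [-179.5, -2.7, 87.9]
force: [-1.4, 0.4, 0.1]
grip_width: 0.0419
grasp_force: 0.0
```

apply_moves --pt "0 0 -0.15 0 0 0 0.5" --pt "0 0 -0.4 0 0 0 0.5" --pt "0 0 -0.65 0 0 0 0.5" --pt "0 0 -0.9 0 0 0 0.5" --pt "0 0 -0.9 0 0 0 0.5" --pt "0 0 -0.9 0 0 0 0.5"

```text
time_s: 17.25
tool_pos: [0.5985, -0.0732, 0.2042]
tool_rot: [-179.7, -2.7, 87.9]
force: [-0.5, -0.2, -1.6]
grip_width: 0.0433
grasp_force: 0.0
```

apply_moves --pt "-0.3 -0.2 -0.2 0 0 0 0.5" --pt "-0.6 -0.5 -0.2 0 0 0 0.5" --pt "-0.9 -0.7 -0.2 0 0 0 0.5" --pt "-0.9 -0.7 -0.2 0 0 0 0.5" --pt "-0.9 -0.7 -0.2 0 0 0 0.5"

```text
time_s: 17.75
tool_pos: [0.4477, -0.252, 0.2333]
tool_rot: [-179.4, -2.8, 87.6]
force: [0.4, -0.4, 0.9]
grip_width: 0.0433
grasp_force: 0.0
```

```bash
python3 look.py d 0 0 0 0; python3 - <<'E'
import cv2
a=cv2.imread('pics/dtop.png')[100:240,220:440]; b=cv2.imread('pics/dscene.png')[140:280,220:440]
cv2.imwrite('pics/dd.png',cv2.resize(cv2.vconcat([a,b]),(471,600),interpolation=cv2.INTER_CUBIC))
E
```

```text
17.75 [ 0.4477 -0.252   0.2333] [-179.38   -2.78   87.64] [ 0.35 -0.43  0.91]
toe [0.4592 0.0275 0.2437]
```

View pics/dd.png

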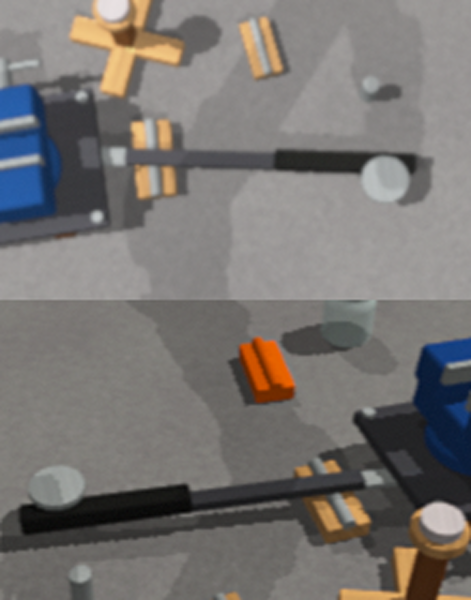

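The handle end sits under the cap beside the post at (385,165) in the top view. The bar rests on the fulcrum, the plate's front edge is raised, and the robot is clear.

```bash
python3 -c "
from h import *
print(env.sign_off())"
```

```text
the job is handed in; nothing more can be done
None
```

The job is handed in: the vice base's front edge is levered up and held there by the bar, whose handle end sits under the post's cap, and the arm is clear of everything. The verdict was not shown to me.

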